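Quarantine a tipped bushing from the inspection turntable

TASK

The brass bushing has fallen over on the free-spinning inspection turntable, under the dial indicator. Without bumping the indicator or its stand, knocking over the standing bushings or shifting the setting master and the black instrument case, take it off and lay it (do not drop it) in the empty foam pocket of the wooden gauge case; then shut the lid and, once the lid is shut, swing the hasp fully down over the lid's catch. Leave the other bushings standing on the turntable, at rest.

Things in the scene. Friction and masses are not known exactly. Their poses are not given: they have to be found in the camera images.
- platter_center (a point): centre of the turntable platter's flat upper face, 45 mm above the table: an aluminium disc 310 mm in diameter, 15 mm thick, on a smaller dark foot. The platter turns without end about the vertical axis through this point at the lightest push (about 0.01 N m of friction), coasts a little, and carries the bushings along by friction
- knob0 (a point): red upright knob on the platter's rim, 142 mm from its centre; a cylinder 14 mm in diameter, 30 mm tall. This point is the knob's top centre, 75 mm above the table. The knobs are strong enough to push or pinch and turn with the platter
- knob1 (a point): second red knob, same as knob0, a quarter turn anticlockwise (seen from above) from it; top centre
- knob2 (a point): third red knob, straight across from knob0; top centre
- knob3 (a point): fourth red knob, straight across from knob1; top centre
- gauge_stand: fixed stand of the delicate dial indicator (does not turn with the platter). Origin on the table on the turntable's axis; x axis level, pointing from there to the column. Column 16 mm in diameter, 200 mm tall, centred 190 mm out along x, on a foot 60 mm in diameter, 20 mm tall. A bar 10 mm wide at 166 to 178 mm height runs from it inward along x to the dial
- dial (a point): centre of the round dial indicator, 165 mm above the table, over the platter 78 mm out along gauge_stand's x: 56 mm in diameter (137 to 193 mm height), 22 mm thick along x; a spindle 8 mm thick hangs below it down to 122 mm height
- tipped: the brass bushing lying on its side: tube 24 mm in diameter, 50 mm long, with a square flange 38 x 38 x 6 mm at one end, about 160 g. Origin: on the surface it lies on, under the tube's middle; x level along the tube from flange (face at -31 mm) to tube end (+25 mm), z up. Rests on a flange edge and the tube end, tube sloping 8 degrees down to +x, so it does not roll
- tipped_mid (a point): middle of the brass bushing's tube, on its axis, 15 mm above the surface it lies on
- good_a: bright steel bushing standing on its flange on the platter: square flange 38 x 38 x 6 mm below, tube 24 mm in diameter above, 56 mm tall, about 180 g. Origin: centre of its underside, z up
- good_b: second standing bright steel bushing, same as good_a
- good_c: third standing bushing, dark steel, same size as good_a
- pocket (a point): centre of the floor of the empty foam pocket in the wooden gauge case; pocket 113 mm (x) by 109 mm (y), floor 18 mm above the table and 52 mm below the case's rim; its axes are the case's: x points from the case's front (hasp side) to its lid hinge, y to the left seen from the front, z up
- case: wooden gauge case, fixed to the table, 125 mm (x) by 215 mm (y) by 70 mm tall to the rim, walls 6 mm. Origin: centre of its underside; front with the hasp faces -x, lid hinge on the +x rim; pocket in the +y half, the -y half filled with foam holding setting rings
- lid (a joint): angle of the case's wooden lid (rad): 0 shut on the rim, grows as it opens; it starts leaning back past upright. Stiff hinge, stays where it is left; about 2 N at its free edge moves it
- lid_hinge (a point): middle of the lid's hinge line, on the +x rim of the case, 70 mm above the table; the line runs along the case's y
- lid_edge (a point): middle of the lid's free edge on the outer face, 125 mm from the hinge line; the lid is 215 mm wide and 12 mm thick. The outer face is uppermost when shut, 82 mm above the table
- catch (a point): top of the catch, a small steel stud 10 x 8 x 8 mm on the lid's outer face, 26 mm in from the free edge, 50 mm to the case's -y of the lid's middle
- hasp (a joint): angle of the brass hasp leaf (rad): 0 lying flat on the shut lid over the catch, 1.57 upright, more leaning out to the front, as it starts. Turns freely with slight friction (about 1 N at its tip), stays where it is left
- hasp_hinge (a point): middle of the hasp's hinge line, along the case's y, at the front wall 50 mm to -y of the case's middle, 84.5 mm above the table
- hasp_tip (a point): middle of the hasp leaf's free end, 62 mm from its hinge line; the leaf is 36 mm wide, 3 mm thick, with a slot 14 mm wide at 21 to 45 mm from the hinge, which drops over the catch
- master: steel setting master standing loose on the table: flange 48 mm in diameter, 8 mm thick, tube 28 mm in diameter, 50 mm tall. Origin: centre of its underside
- black_case: closed black plastic instrument case lying loose on the table, 75 mm (x) by 110 mm (y) by 36 mm tall. Origin: centre of its underside

How it is judged:
By the outcome, as a careful person would: the job done as asked, in the order asked, and still so for the second after the job is handed in, with the robot touching nothing.
It also fails if it takes over 72 s, if anything falls off the work surface, if the arm or the gripper's body presses on something with over 40 N, if the wrist force passes 120 N, or if a joint passes its speed limit or range.

ROBOT

A 7-joint arm with a two-finger parallel gripper is mounted at the origin on the work surface. World frame = base frame: x ahead of the robot, y to its left, z up, the work surface at z = 0. Lengths are in m, angles in rad, forces in N, time in s.
With the tool pointing down it reaches from about 0.4 to 0.85 m from the base axis. Payload 10.4 kg.
Tool frame: the origin (TCP) lies between the finger pads; the fingertips stand 19 mm ahead of it and the grasp point (between the pads) is the TCP (manip.tips_ahead is the distance from the TCP to the fingertips, in m); z points along the fingers, y is the line along which they close (so a half turn about z gives the same grasp; the last joint's range is limited). The gripper opens to 85 mm and grips with 20 to 120 N. Pads are 22 mm wide; open, the fingers measure 114 mm over their backs; the gripper's body (76 mm by 85 mm) begins 54 mm behind the grasp point. The pads swing forward as they close: fully open they stand 13 mm farther back than shut.
Start: joints at [-1.136, 0.332, -0.065, 1.46, 0.022, 1.35, -0.088], TCP at [0.276, 0.561, 0.25] pointing down, gripper open.
Joint ranges: [-2.6, 2.6], [-0.5, 2.12], [-1.47, 1.34], [0.16, 2.42], [-1.27, 4.41], [0.06, 2.06], [-2.6, 2.6]. Speed limits (rad/s): [2.22, 2.22, 2.79, 2.79, 3.14, 3.14, 3.14].

INTERFACE

Orientations are given as a unit quaternion [x, y, z, w].
In Python, from workcell import manip, viewer gives the robot as it stands.
- The arm moves only by the tool arm_command, never from a script. Its argument "series" is text: rows parted by semicolons, each of 5 numbers parted by spaces: the closure, from 0 (fully open) to 1 (shut), then the shift along the tool's x, y, z normalised to -1 to 1, where 1 is 0.4 m, then the turn about the tool's z normalised to -1 to 1, where 1 is 180 degrees. In form: jaw tx ty tz spin; .... A call has exactly 10 rows; each row shifts and turns the commanded pose from where the row before left it, along the tool's axes as they then stand; what a row does not reach is not made up. A row lasts 1/8 s, in which the tool goes at most 62.5 mm and 10.7 degrees, less where a joint would pass 70% of its speed; a pose out of reach is approached as far as the arm can. A call with a number of a shift or a turn outside -1 to 1 is refused whole. A call with a gripper value outside its range is refused whole. The fingers move at their own pace and stop on an object; "newtons" is the grip in N (left out, the last holds). Time passes only in rows, so rows that do not move let the fingers close, or fill a call up. It gives the time, the measured TCP pose, the force, the opening and the grip force at its end, in the units of the state.
- manip.get_obs(): the state, without advancing time (a new reading comes with each control period).
- viewer.camera(name): name is "scene" or "side" or "wrist"; returns a dict with "pixels" (400x640x3 uint8, red, green, blue), "intrinsics" (3x3 intrinsics, pixels), "extrinsics" (4x4, takes a point from world to camera coordinates). Camera axes: x right, y up, looking along -z (the intrinsics and any distortion apply to the point x, -y, -z); pixel columns grow to the right and rows downward; lengths in m; the calibration is good to about 2 mm. A picture is of the moment at which its call begins. There is no depth.
- manip.hand_in(): hands the job in; it is judged then, once.
The state is a dict: "clock": time; "joint_pos": joint angles; "joint_velocities": joint speeds; "tau": joint torques, N m; "position": TCP position; "ee_rot": TCP orientation; "ft_force": force on the tool from outside, world axes, zero at the start; "torque": the same for the moment, N m; "grip_width": opening from 0.0 (shut) to 1.0 (fully open); "grasp_force": force on a finger pad.
Only numpy, scipy, OpenCV 4.12 (cv2) and the standard library are available. Lean on these libraries where they do the work, as an engineer would, in place of code of your own. Each camera call takes 0.05 s, during which the arm holds its last target. There are 200 camera calls.

## Working session

There is one attempt and no reset: what is moved stays moved. The work goes in short steps, Python scripts to look and compute and a tool call to move; the robot and the scene stay as the last step left them, time stands still between calls to the robot, and variables do not carry over. Pictures are saved under pics/ and viewed, at most 10 in all, crops included, and the job is handed in when it is done.

Besides the shell and the picture viewer there is one more tool, called after ">>>" in YAML: its name, and indented under it one key for each argument. arm_command: Moves the arm, as the interface text tells. Scaled input: -1 to 1 covers 0.4 m each way for a shift and 180 degrees each way for a turn. Its arguments: {"type":"object","properties":{"series":{"type":"string"},"newtons":{"type":"number"}},"required":["series"]}

```bash
mkdir -p pics; ls
python3 - <<'E'
from workcell import manip, viewer
import cv2,numpy as np
o=manip.get_obs(); print({k:np.round(v,3) for k,v in o.items()})
for n in("scene","side","wrist"):
    c=viewer.camera(n); cv2.imwrite(f"pics/{n}0.png",c["pixels"][:,:,::-1]); print(n,c["intrinsics"].tolist(),np.round(c["extrinsics"],3).tolist())
    np.savez(f"{n}0.npz",**{k:c[k] for k in("pixels","intrinsics","extrinsics")}); print(c.keys())
E
```

```text
pics
{'clock': np.float64(0.0), 'joint_pos': array([-1.136,  0.333, -0.065,  1.461,  0.022,  1.35 , -0.088]), 'joint_velocities': array([-0.   , -0.002,  0.001, -0.   ,  0.001, -0.002, -0.001]), 'tau': array([ 1.0000e-03, -6.2545e+01,  4.9000e-02, -3.9159e+01,  1.6000e-02,
        1.0000e-02, -0.0000e+00]), 'position': array([0.276, 0.56 , 0.25 ]), 'ee_rot': array([ 0.227,  0.974, -0.001, -0.   ]), 'ft_force': array([-0.68 , -0.132, -0.48 ]), 'torque': array([ 0.009,  0.047, -0.008]), 'grasp_force': np.float64(0.0), 'grip_width': np.float64(0.997)}
scene [[474.05459909807763, 0.0, 315.8027966993557], [0.0, 474.05459909807763, 202.67961822604425], [0.0, 0.0, 1.0]] [[-0.59, 0.807, 0.015, 0.313], [-0.462, -0.354, 0.813, 0.135], [0.662, 0.473, 0.582, -1.607], [0.0, 0.0, 0.0, 1.0]]
dict_keys(['pixels', 'intrinsics', 'extrinsics'])
side [[503.6930175998094, 0.0, 308.3753727380896], [0.0, 503.6930175998094, 195.92480725781792], [0.0, 0.0, 1.0]] [[0.932, -0.361, 0.017, -0.484], [0.186, 0.52, 0.834, -0.195], [-0.31, -0.774, 0.552, -1.14], [0.0, 0.0, 0.0, 1.0]]
dict_keys(['pixels', 'intrinsics', 'extrinsics'])
wrist [[321.08863504078926, 0.0, 310.96801906939226], [0.0, 321.08863504078926, 196.45082618227514], [0.0, 0.0, 1.0]] [[0.442, 0.897, -0.002, -0.625], [-0.853, 0.419, -0.311, 0.041], [-0.278, 0.139, 0.95, -0.381], [0.0, 0.0, 0.0, 1.0]]
dict_keys(['pixels', 'intrinsics', 'extrinsics'])
```

View pics/scene0.png

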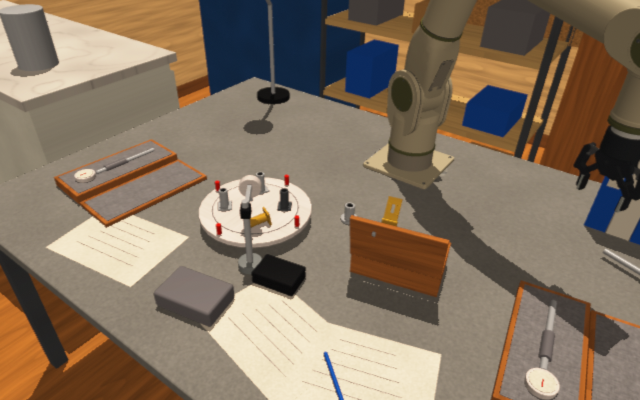

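View pics/side0.png

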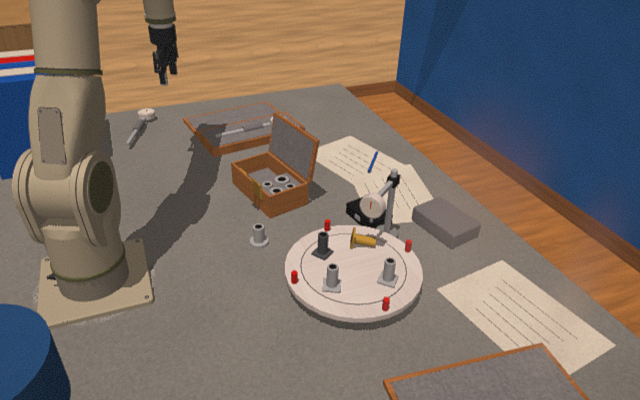

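Scene: platter about (255,210) with red knobs around it; brass bushing at (260,219) under the dial; master (349,212); case with lid open (398,258); hasp (393,210); black case (278,275). Side: platter (354,272), brass (363,240), case (270,185), master (258,235).

```bash
cat > h.py <<'E'
import numpy as np,cv2
from workcell import manip, viewer
def shot(n):
    return viewer.camera(n)
def load(n): return dict(np.load(n+"0.npz"))
def ray(c,uv):
    K,E=c["intrinsics"],c["extrinsics"]; R,t=E[:3,:3],E[:3,3]
    d=np.linalg.inv(K)@[uv[0],uv[1],1]; d=R.T@(d*[1,-1,-1]); return -R.T@t,d/np.linalg.norm(d)
def onz(c,uv,z):
    o,d=ray(c,uv); return o+d*(z-o[2])/d[2]
def proj(c,p):
    q=c["extrinsics"]@np.r_[p,1]; q=c["intrinsics"]@(q[:3]*[1,-1,-1]); return q[:2]/q[2]
def tri(a,ua,b,ub):
    A=[];y=[]
    for c,u in((a,ua),(b,ub)):
        o,d=ray(c,u); P=np.eye(3)-np.outer(d,d); A.append(P); y.append(P@o)
    return np.linalg.lstsq(np.vstack(A),np.hstack(y),rcond=None)[0]
def blobs(c,lo,hi,amin=8,box=None):
    m=cv2.inRange(cv2.cvtColor(c["pixels"],cv2.COLOR_RGB2HSV),np.array(lo),np.array(hi))
    if box: 
        k=np.zeros_like(m); k[box[1]:box[3],box[0]:box[2]]=1; m=m*k
    n,l,s,ce=cv2.connectedComponentsWithStats(m)
    return [(ce[i],s[i]) for i in range(1,n) if s[i][4]>=amin],l
E
python3 - <<'E'
from h import *
S,D=load("scene"),load("side")
ctr=None
for n,c,box in(("scene",S,(190,160,330,260)),("side",D,(270,200,440,330))):
    b,_=blobs(c,(0,170,100),(6,255,255),8,box)
    pts=[]
    for ce,s in b:
        p=onz(c,ce,.06); pts.append(p); print(n,ce.round(1),s,p.round(4))
    b,_=blobs(c,(15,130,60),(32,255,255),8,box)
    for ce,s in b: print(n,"brass",ce.round(1),s,onz(c,ce,.06).round(4))
a=cv2.resize(S["pixels"][165:305,190:460],None,fx=2.9,fy=2.9,interpolation=cv2.INTER_CUBIC)
cv2.imwrite("pics/s_c.png",a[:,:,::-1])
a=cv2.resize(D["pixels"][140:330,225:445],None,fx=3,fy=3,interpolation=cv2.INTER_CUBIC)
cv2.imwrite("pics/d_c.png",a[:,:,::-1])
E
```

```text
scene [286.5 179.2] [285 175   4  10  35] [ 0.4019 -0.2024  0.06  ]
scene [217.  184.6] [215 181   5  10  33] [ 0.547  -0.3431  0.06  ]
scene [296.5 220.7] [295 216   4  11  41] [ 0.5414 -0.0552  0.06  ]
scene [218.5 228.4] [216 223   5  12  42] [ 0.6872 -0.1935  0.06  ]
scene brass [260.1 218.5] [250 207  21  20 199] [ 0.5921 -0.137   0.06  ]
side [326.8 224.5] [325 220   5  11  44] [ 0.5466 -0.0516  0.06  ]
side [407.7 245.1] [406 240   5  12  49] [ 0.6932 -0.1897  0.06  ]
side [294.  276.6] [292 271   5  12  54] [ 0.408  -0.1992  0.06  ]
side [385.3 303.4] [383 297   6  14  63] [ 0.5545 -0.3368  0.06  ]
side brass [362.1 239.5] [351 228  25  21 248] [ 0.6021 -0.1344  0.06  ]
```

View pics/s_c.png

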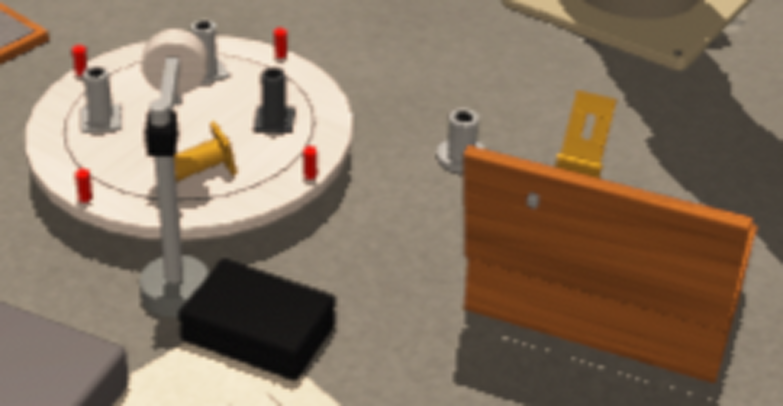

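View pics/d_c.png

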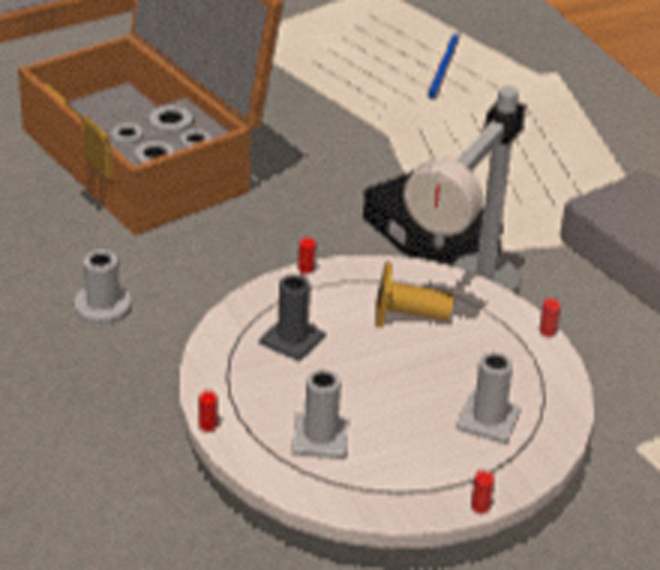

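Crops: standing steel bushings at two places, dark one at side-crop (293,310), brass with flange at (385,290) and tube running to (450,305), just beneath/behind the dial; stand column foot at scene-crop (178,285); the case opens toward the robot, pocket is in its far-left half, and the hasp hangs out at the front.

Run:
```python
from h import *
S,D=load("scene"),load("side")
s=lambda x,y:(190+x/2.9-.33,165+y/2.9-.33); d=lambda x,y:(225+x/3-.33,140+y/3-.33)
P=lambda n,v:print(n,np.round(v,4))
P("foot S",onz(S,s(176,275),.02)); P("coltop D",onz(D,d(508,93),.2)); P("dial tri",tri(S,s(174,58),D,d(437,200)))
P("clamp tri",tri(S,s(161,130),D,d(506,122)))
for n,a,b in(("good_a tops",(203,26),(322,378)),("good_b",(96,73),(494,360)),("good_c",(273,75),(293,283)),("master",(463,117),(100,259))):
    P(n,tri(S,s(*a),D,d(*b)))
for n,q in dict(FL=(22,70),FR=(137,188),HR=(250,128),HL=(130,38)).items(): P(n,onz(D,d(*q),.07))
P("lid edge +y? S a,b",[onz(S,s(466,148),.19),onz(S,s(752,218),.19)])
P("hasp tip",[onz(S,s(578,93),.12),onz(S,s(615,98),.12)])
P("brass flange top D z=.082",onz(D,d(388,265),.083)); P("flange S",tri(S,s(224,152),D,d(384,295)))
P("tube end",tri(S,s(178,168),D,d(452,305)))
P("black case S top",[onz(S,s(*q),.036) for q in((228,262),(333,298),(290,348),(183,310))])
```

```text
foot S [ 0.6939 -0.0813  0.02  ]
coltop D [ 0.6996 -0.0816  0.2   ]
dial tri [ 0.6046 -0.1527  0.1666]
clamp tri [ 0.698  -0.0827  0.175 ]
good_a tops [ 0.4772 -0.2384  0.1027]
good_b [ 0.5988 -0.2625  0.1026]
good_c [ 0.5    -0.1313  0.1013]
master [0.3891 0.0108 0.0517]
FL [0.3981 0.3037 0.07  ]
FR [0.4414 0.0732 0.07  ]
HR [0.5676 0.1313 0.07  ]
HL [0.5155 0.3308 0.07  ]
lid edge +y? S a,b [[0.5869 0.1325 0.19  ]
 [0.5324 0.3405 0.19  ]]
hasp tip [[0.3769 0.1212 0.12  ]
 [0.3637 0.1513 0.12  ]]
brass flange top D z=.082 [ 0.589  -0.1141  0.083 ]
flange S [ 0.5809 -0.1243  0.0633]
tube end [ 0.6246 -0.1467  0.0599]
black case S top [[ 0.6677 -0.0446  0.036 ]
 [ 0.649   0.053   0.036 ]
 [ 0.7148  0.0605  0.036 ]
 [ 0.7338 -0.0356  0.036 ]]
```

```bash
cat >> h.py <<'E'
def pose():
    o=manip.get_obs(); x,y,z,w=o["ee_rot"]; from scipy.spatial.transform import Rotation as R
    M=R.from_quat(o["ee_rot"]).as_matrix(); return np.array(o["position"]),np.degrees(np.arctan2(M[1,1],M[0,1])),M,o
def plan(wps,start=None):
    """wps: (x,y,z,yaw_deg of tool y,jaw,nrows)"""
    p,f,_,o=pose()
    if start is not None: p,f=np.array(start[:3]),start[3]
    out=[]
    for x,y,z,yaw,jaw,n in wps:
        q0,f0=p.copy(),f
        dy=(yaw-f0+180)%360-180
        for i in range(n):
            t=q0+(np.array([x,y,z])-q0)*(i+1)/n; d=t-p; a=np.radians(f)
            u=[d@[-np.sin(a),np.cos(a),0],d@[np.cos(a),np.sin(a),0],-d[2]]
            s=np.round(np.array(u)/.4,3); sp=round(-dy/n/180,3)
            out.append("%g %g %g %g %g"%(jaw,*s,sp))
            s=s*.4; p=p+s[0]*np.array([-np.sin(a),np.cos(a),0])+s[1]*np.array([np.cos(a),np.sin(a),0])-[0,0,s[2]]; f=f-sp*180
    while len(out)%10: out.append("%s 0 0 0 0"%out[-1].split()[0])
    for i in range(0,len(out),10): print("; ".join(out[i:i+10])); print()
E
python3 - <<'E'
from h import *
print(manip.tips_ahead, pose()[:2])
W=load("wrist"); print(proj(W,[.48,.21,.07]),proj(W,[.547,-.197,.045]))
plan([(.30,.50,.29,63.8,.3,3),(.544,-.0534,.25,1,.3,15),(.544,-.0534,.20,1,.45,2)])
E
```

```text
0.019 (array([0.27612344, 0.56041672, 0.24970723]), np.float64(63.767955544999325))
[138.90476261 428.07220983] [-36.23259085 520.263906  ]
0.3 -0.04 -0.036 -0.034 -0; 0.3 -0.04 -0.037 -0.033 -0; 0.3 -0.04 -0.036 -0.034 -0; 0.3 -0.077 -0.065 0.007 0.023; 0.3 -0.082 -0.059 0.006 0.023; 0.3 -0.086 -0.053 0.007 0.023; 0.3 -0.089 -0.046 0.007 0.023; 0.3 -0.093 -0.04 0.006 0.023; 0.3 -0.095 -0.034 0.007 0.023; 0.3 -0.097 -0.026 0.007 0.023

0.3 -0.099 -0.019 0.006 0.023; 0.3 -0.1 -0.012 0.007 0.023; 0.3 -0.101 -0.005 0.007 0.023; 0.3 -0.101 0.003 0.007 0.023; 0.3 -0.1 0.009 0.006 0.023; 0.3 -0.1 0.017 0.007 0.023; 0.3 -0.097 0.024 0.007 0.023; 0.3 -0.096 0.032 0.006 0.023; 0.45 -0 -0 0.063 0.002; 0.45 -0 -0 0.062 0.002
```

>>> arm_command:
  series: "0.3 -0.04 -0.036 -0.034 0; 0.3 -0.04 -0.036 -0.034 0; 0.3 -0.04 -0.036 -0.034 0; 0.3 -0.077 -0.065 0.007 0.023; 0.3 -0.082 -0.059 0.006 0.023; 0.3 -0.086 -0.053 0.007 0.023; 0.3 -0.089 -0.046 0.007 0.023; 0.3 -0.093 -0.04 0.006 0.023; 0.3 -0.095 -0.034 0.007 0.023; 0.3 -0.097 -0.026 0.007 0.023"
  newtons: 20

```text
clock: 1.4
position: [0.4145, 0.2404, 0.2729]
ee_rot: [0.465, 0.885, 0.001, 0.0]
ft_force: [0.2, 0.2, -0.9]
grip_width: 0.697
grasp_force: 0.0
```

>>> arm_command:
  series: "0.3 -0.099 -0.019 0.006 0.023; 0.3 -0.1 -0.012 0.007 0.023; 0.3 -0.101 -0.005 0.007 0.023; 0.3 -0.101 0.003 0.007 0.023; 0.3 -0.1 0.009 0.006 0.023; 0.3 -0.1 0.017 0.007 0.023; 0.3 -0.097 0.024 0.007 0.023; 0.3 -0.096 0.032 0.006 0.023; 0.45 0 0 0.063 0.002; 0.45 0 0 0.062 0.002"

```text
clock: 2.65
position: [0.5443, -0.0539, 0.2011]
ee_rot: [0.702, 0.712, 0.001, 0.0]
ft_force: [0.1, 0.7, -0.4]
grip_width: 0.551
grasp_force: 0.0
```

Run:
```python
from h import *
print(pose()[:2], pose()[3]["clock"],pose()[3]["grip_width"])
c=shot("wrist"); np.savez("wristA.npz",**c); cv2.imwrite("pics/wA.png",c["pixels"][:,:,::-1])
for n,p in dict(k=(.544,-.0534,.075),k2=(.69,-.1916,.075),cen=(.5475,-.1965,.045),br=(.604,-.136,.06),FR=(.445,.075,.07)).items(): print(n,proj(c,p))
```

```text
(array([ 0.54432784, -0.05385816,  0.20110049]), np.float64(0.8428689895343835)) 2.65 0.5508765119447545
k [310.4642577  194.24983049]
k2 [461.13992256 334.19071585]
cen [311.83189557 315.84166971]
br [372.70502623 273.61564839]
FR [173.38332748  17.47733876]
```

View pics/wA.png

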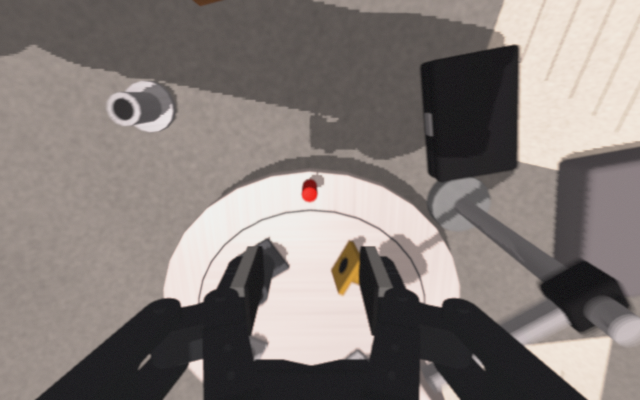

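Wrist view: knob at (309,190) lies under the fingers, brass flange at (345,267), master (140,105), stand on the right clear of the gripper. I descend and pinch the knob.

>>> arm_command:
  series: "0.45 0.003 0 0.05 0; 0.45 0 0 0.06 0; 0.45 0 0 0.06 0; 0.45 0 0 0.06 0; 0.45 0 0 0.06 0; 0.45 0 0 0.032 0; 0.6 0 0 0 0; 0.75 0 0 0 0; 0.9 0 0 0 0; 1 0 0 0 0"
  newtons: 20

```text
clock: 3.95
position: [0.5453, -0.0515, 0.0734]
ee_rot: [0.701, 0.713, 0.001, 0.001]
ft_force: [-0.1, 0.2, 5.5]
grip_width: 0.15
grasp_force: 20.9
```

>>> arm_command:
  series: "1 0 0 0 0; 1 0 -0.004 0 -0.003; 1 0 -0.008 0 -0.007; 1 -0.0003 -0.014 0 -0.0125; 1 -0.0003 -0.014 0 -0.0125; 1 -0.0003 -0.014 0 -0.0125; 1 -0.0003 -0.014 0 -0.0125; 1 -0.0003 -0.014 0 -0.0125; 1 -0.0003 -0.014 0 -0.0125; 1 -0.0003 -0.014 0 -0.0125"

```text
clock: 5.2
position: [0.502, -0.0587, 0.0733]
ee_rot: [0.584, 0.812, 0.001, 0.001]
ft_force: [-0.6, -0.0, 8.2]
grip_width: 0.155
grasp_force: 20.9
```

Run:
```python
from h import *
p,f,_,o=pose(); print(p,f,o["clock"],o["grip_width"],o["grasp_force"],o["ft_force"]); v=p[:2]-[.5475,-.1965]; print(np.hypot(*v),np.degrees(np.arctan2(v[1],v[0])))
```

```text
[ 0.50197403 -0.05871475  0.07332789] 18.57909462990171 5.2 0.1551159242209033 20.911853313446045 [-0.61558279 -0.01091259  8.23901419]
0.1451116476238732 108.28420236534804
```

>>> arm_command:
  series: "1 -0.0003 -0.014 -0.003 -0.0125; 1 -0.0003 -0.014 -0.002 -0.0125; 1 -0.0003 -0.014 0 -0.0125; 1 -0.0003 -0.014 0 -0.0125; 1 -0.0003 -0.014 0 -0.0125; 1 -0.0003 -0.014 0 -0.0125; 1 -0.0003 -0.014 0 -0.0125; 1 -0.0003 -0.014 0 -0.0125; 1 -0.0003 -0.014 0 -0.0125; 1 -0.0003 -0.014 0 -0.0125"

```text
clock: 6.45
position: [0.4519, -0.087, 0.0735]
ee_rot: [0.414, 0.91, -0.001, -0.001]
ft_force: [1.9, -2.1, -10.1]
grip_width: 0.156
grasp_force: 19.8
```

>>> arm_command:
  series: "1 -0.0003 -0.014 0 -0.0125; 1 -0.0003 -0.014 0 -0.0125; 1 -0.0003 -0.014 0 -0.0125; 1 -0.0003 -0.014 0 -0.0125; 1 -0.0003 -0.014 0 -0.0125; 1 -0.0003 -0.014 0 -0.0125; 1 -0.0003 -0.014 0 -0.0125; 1 -0.0003 -0.014 0 -0.0125; 1 -0.0003 -0.014 0 -0.0125; 1 -0.0003 -0.014 0 -0.0125"

```text
clock: 7.7
position: [0.4177, -0.1307, 0.0735]
ee_rot: [0.228, 0.974, -0.0, -0.001]
ft_force: [0.7, -1.6, -9.3]
grip_width: 0.153
grasp_force: 20.0
```

Run:
```python
from h import *
p,f,_,o=pose(); print(p,f,o["clock"],o["grip_width"],o["grasp_force"],o["ft_force"],o["joint_pos"]); v=p[:2]-[.5475,-.1965]; print(np.hypot(*v),np.degrees(np.arctan2(v[1],v[0])))
```

```text
[ 0.41768414 -0.13070072  0.07346997] 63.591022164618316 7.7 0.1525734630579255 19.952848255634308 [ 0.7365944  -1.58704748 -9.25587794] [-0.21269776  0.114034    0.43357934  2.14632615 -0.0609912   0.89475001
  1.36656824]
0.14553934898686188 153.12108721278463
```

>>> arm_command:
  series: "1 -0.0003 -0.014 0 -0.0125; 1 -0.0003 -0.014 0 -0.0125; 1 -0.0003 -0.014 0 -0.0125; 1 -0.0003 -0.014 0 -0.0125; 1 -0.0003 -0.014 0 -0.0125; 1 -0.0003 -0.014 0 -0.0125; 1 -0.0002 -0.01 0 -0.009; 1 0 -0.006 0 -0.006; 1 0 -0.003 0 -0.003; 1 0 0 0 0"

```text
clock: 8.95
position: [0.4044, -0.1694, 0.0734]
ee_rot: [0.085, 0.996, 0.0, -0.002]
ft_force: [-5.6, 0.4, -4.5]
grip_width: 0.156
grasp_force: 20.3
```

>>> arm_command:
  series: "1 0 0 0 0; 1 0 0 0.002 0; 0.75 0 0 0 0; 0.65 0 0 0 0; 0.5 0 0 0 0; 0.45 0 0 -0.06 0; 0.45 0 0 -0.1 0; 0.45 0 0 -0.12 0; 0.45 0 0 -0.12 0; 0.45 0 0 0 0"

```text
clock: 10.2
position: [0.4081, -0.1701, 0.237]
ee_rot: [0.085, 0.996, 0.0, 0.003]
ft_force: [0.1, 0.3, -0.3]
grip_width: 0.55
grasp_force: 0.0
```

Run:
```python
from h import *
p,f,_,o=pose(); print(p,f,o["clock"],o["grip_width"],o["ft_force"]); 
for n in("scene","side","wrist"):
    c=shot(n); np.savez(n+"0.npz",**c); cv2.imwrite(f"pics/{n}1.png",c["pixels"][:,:,::-1])
    for k,q in dict(cen=(.5475,-.1965,.045)).items(): print(n,proj(c,q).round())
    for lab,lo,hi,a in(("red",(0,170,100),(6,255,255),15),("brass",(15,130,60),(32,255,255),40)):
        b,_=blobs(c,lo,hi,a)
        for ce,s in b: 
            q=onz(c,ce,.06)
            if np.hypot(*(q[:2]-[.5475,-.1965]))<.2: print(n,lab,ce.round(1),s,q.round(4))
c=load("side"); a=cv2.resize(c["pixels"][130:320,225:445],None,fx=3,fy=3,interpolation=cv2.INTER_CUBIC)
b=load("wrist")["pixels"]; cv2.imwrite("pics/both1.png",np.hstack([a[:400],np.zeros((400,0,3),np.uint8)])[:,:,::-1])
```

```text
[ 0.40808584 -0.17011537  0.23695977] 80.24722103663497 10.2 0.5499967392270451 [ 0.1384456   0.3198871  -0.34998031]
scene [255. 207.]
scene red [225.5 178.7] [224 176   4   6  22] [ 0.5095 -0.3463  0.06  ]
scene red [294.3 183.3] [293 179   4  10  36] [ 0.4053 -0.17    0.06  ]
scene red [210.6 223.1] [208 219   5  10  38] [ 0.6844 -0.2254  0.06  ]
scene red [288.2 225.9] [286 221   5  11  48] [ 0.5718 -0.0586  0.06  ]
scene brass [282.9 200.1] [276 191  14  22 203] [ 0.4911 -0.1426  0.06  ]
side [352. 266.]
side red [338.8 222.8] [337 218   5  11  44] [ 0.5772 -0.0552  0.06  ]
side red [414.  253.4] [412 248   6  12  37] [ 0.6914 -0.2206  0.06  ]
side red [290. 267.] [288 261   5  13  56] [ 0.4101 -0.1674  0.06  ]
side red [371.  306.5] [368 300   7  14  65] [ 0.5233 -0.3344  0.06  ]
side brass [321.8 249.9] [312 238  19  24 274] [ 0.498  -0.1371  0.06  ]
wrist [308. 297.]
wrist red [310.9 181.1] [305 172  13  19 193] [ 0.4085 -0.1692  0.06  ]
wrist red [181.9 297.1] [176 292  12  14  92] [ 0.5138 -0.3298  0.06  ]
wrist red [434.2 301.2] [429 297  12   9  78] [ 0.5653 -0.0594  0.06  ]
wrist brass [345.2 254.3] [329 230  31  47 812] [ 0.4921 -0.1475  0.06  ]
```

View pics/wrist1.png

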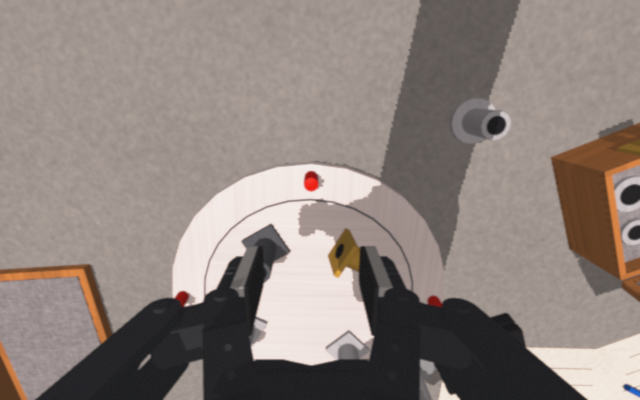

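Wrist view: knob (311,181), brass flange (345,254) now clear of the dial, dark bushing at (265,245), steel ones standing behind fingers. I go above the brass with the gripper turned across it.

Run:
```python
from h import *
plan([(.494,-.14,.22,-39,.3,13),(.494,-.14,.2,-39,.2,2)])
```

```text
0.3 -0.016 0.008 0.002 0.051; 0.3 -0.014 0.011 0.003 0.051; 0.3 -0.012 0.013 0.002 0.051; 0.3 -0.01 0.015 0.003 0.051; 0.3 -0.008 0.016 0.002 0.051; 0.3 -0.005 0.017 0.003 0.051; 0.3 -0.002 0.018 0.002 0.051; 0.3 0.001 0.018 0.003 0.051; 0.3 0.004 0.017 0.002 0.051; 0.3 0.006 0.017 0.002 0.051

0.3 0.009 0.015 0.003 0.051; 0.3 0.012 0.014 0.002 0.051; 0.3 0.013 0.012 0.003 0.051; 0.2 -0 0 0.025 -0; 0.2 -0 0 0.025 -0; 0.2 0 0 0 0; 0.2 0 0 0 0; 0.2 0 0 0 0; 0.2 0 0 0 0; 0.2 0 0 0 0
```

>>> arm_command:
  series: "0.3 -0.016 0.008 0.002 0.051; 0.3 -0.014 0.011 0.003 0.051; 0.3 -0.012 0.013 0.002 0.051; 0.3 -0.01 0.015 0.003 0.051; 0.3 -0.008 0.016 0.002 0.051; 0.3 -0.005 0.017 0.003 0.051; 0.3 -0.002 0.018 0.002 0.051; 0.3 0.001 0.018 0.003 0.051; 0.3 0.004 0.017 0.002 0.051; 0.3 0.006 0.017 0.002 0.051"

```text
clock: 11.6
position: [0.4735, -0.1469, 0.2222]
ee_rot: [0.776, 0.63, -0.001, -0.001]
ft_force: [0.1, 0.1, 0.8]
grip_width: 0.697
grasp_force: 0.0
```

>>> arm_command:
  series: "0.3 0.009 0.015 0.003 0.051; 0.3 0.012 0.014 0.002 0.051; 0.3 0.013 0.012 0.003 0.051; 0.2 0 0 0.025 0; 0.2 0 0 0.025 0; 0.2 0 0 0 0; 0.2 0 0 0 0; 0.2 0 0 0 0; 0.2 0 0 0 0; 0.2 0 0 0 0"

```text
clock: 12.85
position: [0.4944, -0.1402, 0.2009]
ee_rot: [0.903, 0.43, 0.0, 0.0]
ft_force: [0.2, 0.1, 0.1]
grip_width: 0.799
grasp_force: 0.0
```

Run:
```python
from h import *
p,f,_,o=pose(); print(p,f,o["clock"],o["grip_width"],o["joint_pos"].round(2))
c=shot("wrist"); np.savez("wrist0.npz",**c); cv2.imwrite("pics/wB.png",c["pixels"][:,:,::-1])
b,l=blobs(c,(15,110,50),(34,255,255),100)
for ce,s in b:
    i=[j for j in range(1,l.max()+1) if (l==j).sum()==s[4]][0]
    pts=np.argwhere(l==i)[:,::-1]
    W=np.array([onz(c,u,.06)[:2] for u in pts]); m=W.mean(0); w,v=np.linalg.eigh(np.cov(W.T)); a=v[:,1]; t=(W-m)@a
    print(ce.round(1),s,m.round(4),np.degrees(np.arctan2(a[1],a[0])),t.min(),t.max(),np.sqrt(w))
```

```text
[ 0.49435703 -0.14016084  0.20085367] -39.09703653193856 12.85 0.7989217578001979 [-0.19  0.12  0.41  1.84 -0.05  1.19 -0.45]
[312.2 182.3] [ 290  144   46   70 2045] [ 0.4986 -0.136 ] 50.3785697176055 -0.027999804455456228 0.03311332749523079 [0.00800544 0.01844564]
```

View pics/wB.png

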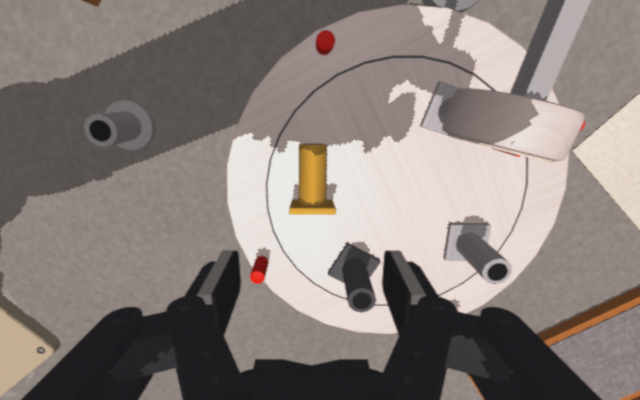

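Wrist view: brass tube upright in image, flange bottom at (313,208), tube end at (313,144), lined up with the jaws; three others standing, dial at (520,120) away.

>>> arm_command:
  series: "0.2 0.007 0 0.04 0.003; 0.2 0.008 0 0.05 0; 0.2 0 0 0.05 0; 0.2 0 0 0.05 0; 0.2 0 0 0.05 0; 0.2 0 0 0.04 0; 0.2 0 0 0.03 0; 0.2 0 0 0.015 0; 0.2 0 0 0.008 0; 0.2 0 0 0 0"
  newtons: 30

```text
clock: 14.15
position: [0.4983, -0.1355, 0.0677]
ee_rot: [0.905, 0.425, 0.0, 0.0]
ft_force: [1.1, 0.5, 0.4]
grip_width: 0.804
grasp_force: 0.0
```

>>> arm_command:
  series: "0.4 0 0 0 0; 0.5 0 0 0 0; 0.6 0 0 0 0; 0.7 0 0 0 0; 0.8 0 0 0 0; 1 0 0 0 0; 1 0 0 0 0; 1 0 0 0 0; 1 0 0 -0.01 0; 1 0 0 -0.02 0"

```text
clock: 15.4
position: [0.4975, -0.1355, 0.0793]
ee_rot: [0.905, 0.425, -0.001, -0.0]
ft_force: [0.5, 0.9, -1.2]
grip_width: 0.269
grasp_force: 29.5
```

Run:
```python
from h import *
p,f,_,o=pose(); print(p,f,o["clock"],o["grip_width"],o["grasp_force"])
c=shot("side"); np.savez("side0.npz",**c)
a=cv2.resize(c["pixels"][130:320,225:445],None,fx=3,fy=3,interpolation=cv2.INTER_CUBIC); cv2.imwrite("pics/sideC.png",a[:,:,::-1])
```

```text
[ 0.4974918  -0.13549719  0.07930181] -39.647155193693 15.4 0.26939830329113057 29.5136895775795
```

View pics/sideC.png

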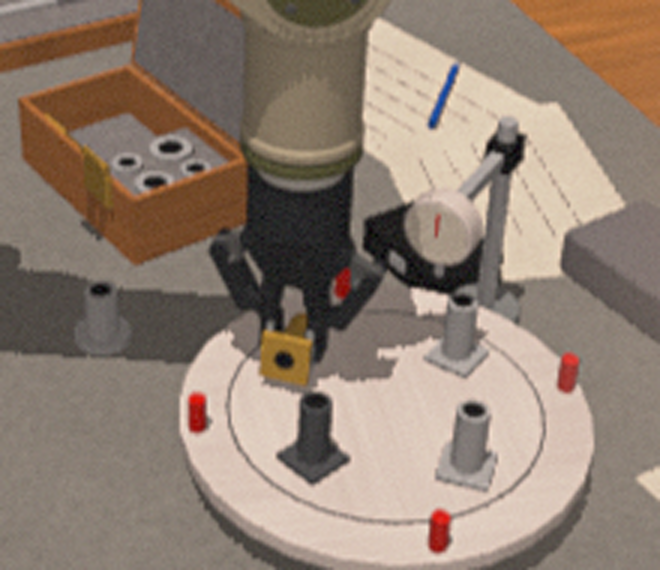

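Side view: brass is held between the fingers with flange at (285,355); the three others still stand upright. Lift and carry over to the case.

Run:
```python
from h import *
plan([(.4975,-.1355,.21,-39.6,1,5),(.467,.258,.26,14.7,1,12),(.467,.258,.25,14.7,1,1)])
```

```text
1 -0 -0 -0.065 -0; 1 -0 -0.001 -0.064 -0; 1 -0.001 -0 -0.065 -0; 1 0 -0.001 -0.065 -0; 1 0 0 -0.064 -0; 1 0.059 -0.057 -0.01 -0.025; 1 0.063 -0.053 -0.011 -0.025; 1 0.068 -0.047 -0.01 -0.025; 1 0.07 -0.042 -0.011 -0.025; 1 0.074 -0.036 -0.01 -0.025

1 0.077 -0.03 -0.011 -0.025; 1 0.078 -0.024 -0.01 -0.025; 1 0.081 -0.018 -0.011 -0.025; 1 0.081 -0.012 -0.01 -0.025; 1 0.082 -0.005 -0.011 -0.025; 1 0.082 0.002 -0.01 -0.025; 1 0.082 0.007 -0.01 -0.025; 1 0 0 0.025 -0.002; 1 0 0 0 0; 1 0 0 0 0
```

>>> arm_command:
  series: "1 0 0 -0.03 0; 1 0 0 -0.07 0; 1 0 0 -0.075 0; 1 0 0 -0.075 0; 1 0 0 -0.075 0; 1 0.059 -0.057 -0.01 -0.025; 1 0.063 -0.053 -0.011 -0.025; 1 0.068 -0.047 -0.01 -0.025; 1 0.07 -0.042 -0.011 -0.025; 1 0.074 -0.036 -0.01 -0.025"

```text
clock: 16.7
position: [0.4849, 0.0307, 0.2305]
ee_rot: [0.803, 0.596, -0.0, -0.0]
ft_force: [1.0, -0.3, -1.3]
grip_width: 0.268
grasp_force: 29.6
```

>>> arm_command:
  series: "1 0.077 -0.03 -0.011 -0.025; 1 0.078 -0.024 -0.01 -0.025; 1 0.081 -0.018 -0.011 -0.025; 1 0.081 -0.012 -0.01 -0.025; 1 0.082 -0.005 -0.011 -0.025; 1 0.082 0.002 -0.01 -0.025; 1 0.082 0.007 -0.01 -0.025; 1 0 0 0.025 -0.002; 1 0 0 0 0; 1 0 0 0 0"

```text
clock: 17.95
position: [0.4677, 0.2572, 0.2495]
ee_rot: [0.611, 0.791, -0.0, 0.0]
ft_force: [0.0, 0.0, -1.4]
grip_width: 0.273
grasp_force: 29.6
```

Run:
```python
from h import *
p,f,_,o=pose(); print(p,f,o["clock"],o["grip_width"],o["grasp_force"])
c=shot("wrist"); np.savez("wristC.npz",**c); s=shot("side"); np.savez("sideC.npz",**s)
cv2.imwrite("pics/wC.png",c["pixels"][:,:,::-1])
```

```text
[0.46771287 0.25715424 0.24954268] 14.641129222188958 17.95 0.2729360327056571 29.625605642795563
```

View pics/wC.png

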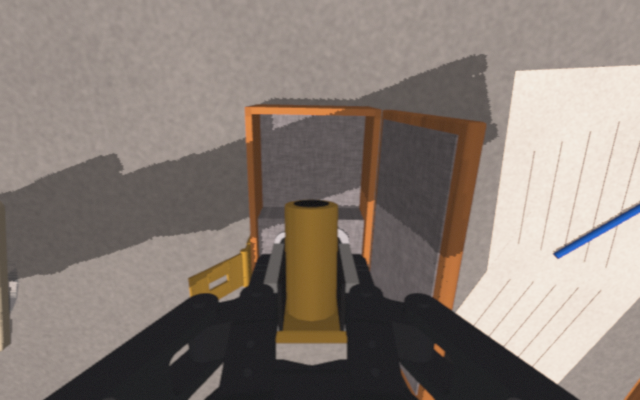

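Wrist view: rim's +y outer corners at (247,107) front and (381,109) hinge; lid runs from (381,109) to (483,123) free edge; hasp at (222,275); brass in jaws, flange near the camera bottom.

Run:
```python
from h import *
c=dict(np.load("wristC.npz")); 
A,B=onz(c,(247,107),.07),onz(c,(381,109),.07); print("FL,HL",A,B,np.linalg.norm(B-A),np.degrees(np.arctan2(*(B-A)[:2][::-1])))
print("front edge lower",onz(c,(251,240),.07),"hinge lower",onz(c,(371,255),.07))
d=dict(np.load("sideC.npz")); g=load("side")
for n,q in dict(FL=(22,100),FR=(131,216),HR=(247,160)).items(): print(n,onz(g,(225+q[0]/3-.33,130+q[1]/3-.33),.07))
a=np.radians(14.7); ex=np.array([np.cos(a),np.sin(a),0]); ey=np.array([-np.sin(a),np.cos(a),0])
for nm,cor in(("wrist",(A+ex*.0625-ey*.1075+B-ex*.0625-ey*.1075)/2),):
    print(nm,"centre",cor,"pocket",cor+ey*.047)
# dividing foam edge
print("divider row213", onz(c,(268,218),.07),onz(c,(268,207),.07))
# lid edge
for z in(.18,.185,.19): print(z,onz(c,(483,123),z),onz(c,(460,118),z))
# hasp blobs
b,_=blobs(c,(15,110,50),(34,255,255),100); print([(x[0].round(),x[1]) for x in b])
```

```text
FL,HL [0.39436952 0.30707791 0.07      ] [0.51329506 0.33637544 0.07      ] 0.12248114454471766 13.839350537339113
front edge lower [0.42423507 0.17665044 0.07      ] hinge lower [0.55069697 0.19167179 0.07      ]
FL [0.39808099 0.30372102 0.07      ]
FR [0.43746136 0.07782195 0.07      ]
HR [0.56382362 0.12901164 0.07      ]
wrist centre [0.48111127 0.21774539 0.07      ] pocket [0.46918465 0.26320698 0.07      ]
divider row213 [0.43613176 0.20528145 0.07      ] [0.43359437 0.21694066 0.07      ]
0.18 [0.55040727 0.3435867  0.18      ] [0.53611732 0.34282533 0.18      ]
0.185 [0.54775608 0.3433682  0.185     ] [0.53383438 0.34262645 0.185     ]
0.19 [0.5451049 0.3431497 0.19     ] [0.53155144 0.34242757 0.19      ]
[(array([311., 276.]), array([ 275,  202,   73,  141, 7477], dtype=int32)), (array([224., 275.]), array([ 189,  238,   64,   61, 1766], dtype=int32))]
```

>>> arm_command:
  series: "1 0.006 0 0.04 0; 1 0.006 0 0.06 0; 1 0 0 0.07 0; 1 0 0 0.07 0; 1 0 0 0.07 0; 1 0 0 0.07 0; 1 0 0 0.06 0; 1 0 0 0.03 0; 1 0 0 0.02 0; 1 0 0 0.01 0"

```text
clock: 19.3
position: [0.4663, 0.2627, 0.0495]
ee_rot: [0.611, 0.792, 0.0, 0.0]
ft_force: [0.5, -0.2, -0.9]
grip_width: 0.269
grasp_force: 29.6
```

>>> arm_command:
  series: "1 0 0 0.006 0; 1 0 0 0.004 0; 1 0 0 0.003 0; 1 0 0 0.003 0; 1 0 0 0.002 0; 1 0 0 0.002 0; 1 0 0 0 0; 1 0 0 0 0; 1 0 0 0 0; 1 0 0 0 0"

```text
clock: 20.55
position: [0.4662, 0.2626, 0.0415]
ee_rot: [0.611, 0.792, 0.0, -0.0]
ft_force: [-0.8, 0.2, -0.8]
grip_width: 0.267
grasp_force: 29.6
```

>>> arm_command:
  series: "1 0 0 0.001 0; 1 0 0 0.001 0; 1 0 0 0.001 0; 1 0 0 0.001 0; 1 0 0 0.001 0; 1 0 0 0 0; 1 0 0 0 0; 1 0 0 0 0; 1 0 0 0 0; 1 0 0 0 0"

```text
clock: 21.8
position: [0.4663, 0.2627, 0.0405]
ee_rot: [0.611, 0.792, 0.0, -0.0]
ft_force: [-5.1, -2.2, 13.0]
grip_width: 0.269
grasp_force: 31.0
```

Contact with the pocket floor felt; release gently and rise.

>>> arm_command:
  series: "0.72 0 0 -0.001 0; 0.68 0 0 0 0; 0.64 0 0 0 0; 0.6 0 0 0 0; 0.55 0 0 0 0; 0.5 0 0 0 0; 0.5 0 0 -0.03 0; 0.5 0 0 -0.08 0; 0.5 0 0 -0.12 0; 0.5 0 0 -0.14 0"

```text
clock: 23.05
position: [0.4657, 0.2622, 0.1898]
ee_rot: [0.611, 0.792, -0.0, -0.0]
ft_force: [0.7, 0.7, 0.6]
grip_width: 0.501
grasp_force: 0.0
```

Run:
```python
from h import *
p,f,_,o=pose(); print(p,f,o["clock"],o["grip_width"])
c=shot("wrist"); np.savez("wristD.npz",**c); s=shot("side"); np.savez("sideD.npz",**s); t=shot("scene"); np.savez("sceneD.npz",**t)
cv2.imwrite("pics/D.png",np.hstack([cv2.resize(s["pixels"][100:240,220:350],(400,430),interpolation=cv2.INTER_CUBIC),cv2.resize(t["pixels"][180:310,330:460],(400,430),interpolation=cv2.INTER_CUBIC)])[:,:,::-1])
b,_=blobs(c,(15,110,50),(34,255,255),100); print([(x[0].round(),x[1],onz(c,x[0],.033)) for x in b])
```

```text
[0.46573149 0.26224733 0.18983113] 14.716035155085496 23.05 0.5007940307032243
[(array([312., 185.]), array([ 290,  149,   44,   67, 1975], dtype=int32), array([0.46647419, 0.26187544, 0.033     ]))]
```

View pics/D.png

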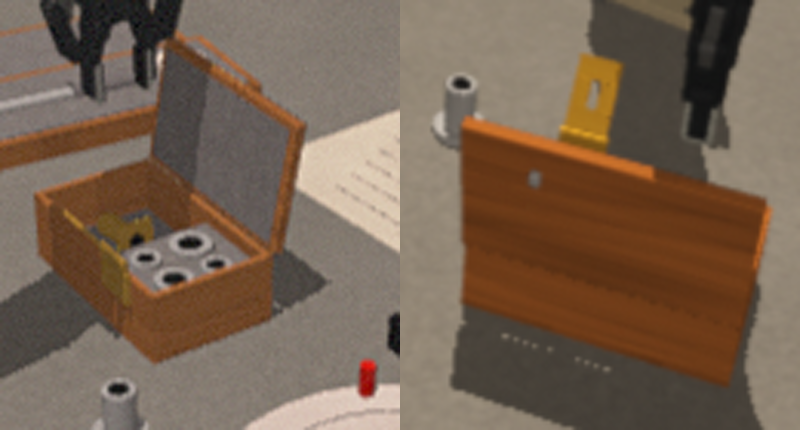

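View: brass lies flat in the pocket left half, rings in the right half, gripper clear above; lid leans back with catch at (535,180), hasp out at the front. Next, get behind the lid with the fingers shut.

```bash
cat >> h.py <<'E'
CA=np.radians(14.2); EX=np.array([np.cos(CA),np.sin(CA)]); EY=np.array([-np.sin(CA),np.cos(CA)]); CC=np.array([.481,.2165])
def cw(x,y,z,yaw=104.2,jaw=1,n=1): q=CC+EX*x+EY*y; return (q[0],q[1],z,yaw,jaw,n)
def wc(p): d=p[:2]-CC; return np.array([d@EX,d@EY,p[2]])
E
python3 - <<'E'
from h import *
print(wc(pose()[0]))
plan([cw(-.02,.05,.265,30,.7,2),cw(.14,.02,.265,104.2,1,8),cw(.14,.02,.178,104.2,1,3),cw(.11,.02,.178,104.2,1,2),cw(.082,.02,.178,104.2,1,5)])
E
```

```text
[-0.00133863  0.04888229  0.19197079]
0.7 0.002 -0.023 -0.091 -0.042; 0.7 0.004 -0.023 -0.092 -0.042; 1 -0.022 0.046 0 -0.052; 1 -0.03 0.041 0 -0.052; 1 -0.036 0.036 0 -0.052; 1 -0.041 0.03 0 -0.052; 1 -0.046 0.022 0 -0.052; 1 -0.048 0.015 0 -0.052; 1 -0.051 0.007 0 -0.052; 1 -0.05 -0.002 0 -0.052

1 -0 0 0.073 0.001; 1 -0 0 0.072 0.001; 1 -0 0 0.073 0.001; 1 0.037 0 -0 -0; 1 0.038 0 -0 -0; 1 0.014 0 -0 -0; 1 0.014 0 -0 -0; 1 0.014 0 -0 -0; 1 0.014 0 -0 -0; 1 0.014 0 -0 -0
```

>>> arm_command:
  series: "0.7 0.002 -0.023 -0.091 -0.042; 0.7 0.004 -0.023 -0.092 -0.042; 1 -0.022 0.046 0 -0.052; 1 -0.03 0.041 0 -0.052; 1 -0.036 0.036 0 -0.052; 1 -0.041 0.03 0 -0.052; 1 -0.046 0.022 0 -0.052; 1 -0.048 0.015 0 -0.052; 1 -0.051 0.007 0 -0.052; 1 -0.05 -0.002 0 -0.052"

```text
clock: 24.45
position: [0.6104, 0.269, 0.2601]
ee_rot: [-0.131, 0.991, -0.0, -0.001]
ft_force: [0.2, -0.1, 0.5]
grip_width: 0.004
grasp_force: 0.0
```

Run:
```python
from h import *
p,f,_,o=pose(); print(wc(p),f,o["ft_force"],o["joint_pos"].round(2),o["clock"])
```

```text
[0.13834261 0.01917638 0.26008842] 105.0339633964103 [ 0.22642421 -0.1060771   0.51995417] [-0.44  0.42 -0.07  1.32  0.03  1.4   1.33] 24.45
```

>>> arm_command:
  series: "1 0 0 0.068 0.004; 1 0 0 0.068 0; 1 0 0 0.068 0; 1 0.035 0 0 0; 1 0.035 0 0 0; 1 0.014 0 0 0; 1 0.014 0 0 0; 1 0.014 0 0 0; 1 0.014 0 0 0; 1 0.014 0 0 0"

```text
clock: 25.7
position: [0.5556, 0.2555, 0.1796]
ee_rot: [-0.122, 0.993, 0.0, 0.0]
ft_force: [1.9, 1.3, 1.9]
grip_width: -0.001
grasp_force: 1.0
```

Run:
```python
from h import *
p,f,_,o=pose(); print(wc(p),f,o["ft_force"],o["clock"])
H=.0625; r=.09; w=[]
for th in range(88,-1,-8):
    t=np.radians(th); w.append(cw(H-r*np.cos(t)+.012*np.sin(t)+.011-.003*np.sin(t),.02,.07+r*np.sin(t)+.012*np.cos(t)+.019-.003*np.cos(t)))
    print(th,wc(np.array(w[-1])).round(4))
plan(w)
```

```text
[0.08186112 0.01954583 0.17955447] 103.99653119213352 [1.90725404 1.27554409 1.86210844] 25.7
88 [0.0794 0.02   0.1793]
80 [0.0667 0.02   0.1792]
72 [0.0542 0.02   0.1774]
64 [0.0421 0.02   0.1738]
56 [0.0306 0.02   0.1686]
48 [0.02   0.02   0.1619]
40 [0.0103 0.02   0.1537]
32 [0.0019 0.02   0.1443]
24 [-0.0051  0.02    0.1338]
16 [-0.0105  0.02    0.1225]
8 [-0.0144  0.02    0.1104]
0 [-0.0165  0.02    0.098 ]
1 0.006 0.001 0.001 -0.001; 1 0.032 0 -0 -0; 1 0.031 0 0.004 -0; 1 0.03 0 0.009 -0; 1 0.029 0 0.013 -0; 1 0.027 0 0.017 -0; 1 0.024 0 0.021 -0; 1 0.021 0 0.023 -0; 1 0.017 0 0.026 -0; 1 0.014 0 0.029 -0

1 0.01 0 0.03 -0; 1 0.005 0 0.031 -0; 1 0 0 0 0; 1 0 0 0 0; 1 0 0 0 0; 1 0 0 0 0; 1 0 0 0 0; 1 0 0 0 0; 1 0 0 0 0; 1 0 0 0 0
```

>>> arm_command:
  series: "1 0.006 0.001 0 0; 1 0.032 0 0 0; 1 0.031 0 0.004 0; 1 0.03 0 0.009 0; 1 0.029 0 0.013 0; 1 0.027 0 0.017 0; 1 0.024 0 0.021 0; 1 0.021 0 0.023 0; 1 0.017 0 0.026 0; 1 0.014 0 0.029 0"

```text
clock: 26.95
position: [0.4655, 0.2335, 0.1218]
ee_rot: [-0.122, 0.993, -0.0, -0.0]
ft_force: [-0.2, -0.1, 0.9]
grip_width: 0.002
grasp_force: 0.6
```

Run:
```python
from h import *
p,f,_,o=pose(); print(wc(p),f,o["ft_force"],o["clock"])
```

```text
[-0.01082932  0.02027475  0.12180515] 104.00584291279222 [-0.22736041 -0.08400399  0.86922746] 26.95
```

>>> arm_command:
  series: "1 0.005 0 0.02 0; 1 0.004 0 0.015 0; 1 0.002 0 0.01 0; 1 0 0 0.006 0; 1 0 0 0.003 0; 1 0 0 0.001 0; 1 0 0 0.001 0; 1 0 0 0.001 0; 1 0 0 0 0; 1 0 0 0 0"

```text
clock: 28.2
position: [0.462, 0.2326, 0.101]
ee_rot: [-0.122, 0.993, 0.0, 0.0]
ft_force: [-5.0, -2.5, 13.2]
grip_width: 0.004
grasp_force: 6.2
```

Run:
```python
from h import *
t=dict(np.load("sceneD.npz")); s=dict(np.load("sideD.npz"))
def onplane(c,uv,yc):
    o,d=ray(c,uv); n=np.r_[EY,0]; k=(yc-(o[:2]-CC)@EY)/(d@n); return wc(o+k*d)
print("tip mid",onplane(t,(395.8,198.1),-.05),"corners",onplane(t,(389.5,196.6),-.068),onplane(t,(402.1,199.7),-.032))
for c,n in((t,"scene"),(s,"side")):
    box=(340,180,460,310) if n=="scene" else (220,100,350,240)
    b,l=blobs(c,(15,110,50),(34,255,255),15,box); print(n,[(x[0].round(1),x[1]) for x in b])
    q=CC+EX*-.0625+EY*-.05; print("hinge proj",proj(c,[*q,.0845]))
    for x,z in((-.0625-.0537,.0845+.031),(-.0625-.044,.0845+.044),(-.0625-.0583,.0845+.0212)):
        q=CC+EX*x+EY*-.05; print("cand",x,z,proj(c,[*q,z]))
# lid now
s2=shot("side"); np.savez("sideE.npz",**s2); t2=shot("scene"); np.savez("sceneE.npz",**t2)
```

```text
tip mid [-0.13098749 -0.05        0.11601948] corners [-0.13708503 -0.068       0.11192069] [-0.12298263 -0.032       0.12113654]
scene [(array([392.1, 210.7]), array([381, 196,  22,  30, 418], dtype=int32))]
hinge proj [387.70801025 222.58182709]
cand -0.1162 0.1155 [394.36190531 201.29144717]
cand -0.1065 0.1285 [393.98370351 199.16041376]
cand -0.12079999999999999 0.1057 [394.38138919 203.42276764]
side [(array([257.1, 180.9]), array([240, 168,  30,  32, 325], dtype=int32))]
hinge proj [258.09031934 182.6904283 ]
cand -0.1162 0.1155 [239.68304938 178.64248795]
cand -0.1065 0.1285 [242.70863408 173.25420613]
cand -0.12079999999999999 0.1057 [238.33545825 182.38272127]
```

Run:
```python
from h import *
p,f,_,o=pose(); print(wc(p))
plan([cw(-.0146,.02,.16,104,.8,2),cw(-.09,-.05,.2,14.2,.1,9),cw(-.09,-.05,.2,14.2,.1,3)])
plan([cw(-.09,-.05,.113,14.2,.1,4),cw(-.06,-.05,.113,14.2,.1,2),cw(-.002,-.05,.113,14.2,.1,6)],start=cw(-.09,-.05,.2,14.2)[:4])
```

```text
[-0.01446539  0.02031052  0.1010337 ]
0.8 0 -0 -0.074 -0; 0.8 0 -0.001 -0.073 -0; 0.1 0.021 -0.019 -0.011 0.055; 0.1 0.017 -0.023 -0.011 0.055; 0.1 0.013 -0.026 -0.011 0.055; 0.1 0.009 -0.027 -0.012 0.055; 0.1 0.003 -0.028 -0.011 0.055; 0.1 -0.001 -0.029 -0.011 0.055; 0.1 -0.006 -0.028 -0.011 0.055; 0.1 -0.011 -0.026 -0.011 0.055

0.1 -0.015 -0.025 -0.011 0.055; 0.1 -0 0 -0 0.001; 0.1 -0 0 -0 0.001; 0.1 -0 0.001 -0 0.001; 0.1 0 0 0 0; 0.1 0 0 0 0; 0.1 0 0 0 0; 0.1 0 0 0 0; 0.1 0 0 0 0; 0.1 0 0 0 0

0.1 0 0 0.054 -0; 0.1 0 0 0.055 -0; 0.1 0 0 0.054 -0; 0.1 0 0 0.054 -0; 0.1 -0 0.037 0 -0; 0.1 -0 0.038 0 -0; 0.1 -0 0.024 0 -0; 0.1 -0 0.024 0 -0; 0.1 0 0.025 0 -0; 0.1 0 0.024 0 -0

0.1 0 0.024 0 -0; 0.1 0 0.024 0 -0; 0.1 0 0 0 0; 0.1 0 0 0 0; 0.1 0 0 0 0; 0.1 0 0 0 0; 0.1 0 0 0 0; 0.1 0 0 0 0; 0.1 0 0 0 0; 0.1 0 0 0 0
```

>>> arm_command:
  series: "0.8 0 0 -0.074 0; 0.8 0 0 -0.073 0; 0.1 0.021 -0.019 -0.011 0.055; 0.1 0.017 -0.023 -0.011 0.055; 0.1 0.013 -0.026 -0.011 0.055; 0.1 0.009 -0.027 -0.012 0.055; 0.1 0.003 -0.028 -0.011 0.055; 0.1 -0.001 -0.029 -0.011 0.055; 0.1 -0.006 -0.028 -0.011 0.055; 0.1 -0.011 -0.026 -0.011 0.055"

```text
clock: 29.55
position: [0.412, 0.1557, 0.1946]
ee_rot: [0.541, 0.841, 0.0, 0.0]
ft_force: [-0.6, 0.2, -1.0]
grip_width: 0.902
grasp_force: 0.0
```

>>> arm_command:
  series: "0.1 -0.015 -0.025 -0.011 0.055; 0.1 0 0 0 0.001; 0.1 0 0 0 0.001; 0.1 0 0 0 0.001; 0.1 0 0 0 0; 0.1 0 0 0 0; 0.1 0 0 0 0; 0.1 0 0 0 0; 0.1 0 0 0 0; 0.1 0 0 0 0"

```text
clock: 30.8
position: [0.4055, 0.1463, 0.1987]
ee_rot: [0.613, 0.79, 0.0, 0.0]
ft_force: [0.2, -0.5, 0.5]
grip_width: 0.903
grasp_force: 0.0
```

Run:
```python
from h import *
p,f,_,o=pose(); print(wc(p),f,o["clock"],o["grip_width"],o["joint_pos"].round(2))
c=shot("wrist"); s=shot("scene"); d=shot("side"); np.savez("wristE.npz",**c)
b,l=blobs(c,(15,110,50),(34,255,255),60)
for ce,st in b: print(ce.round(1),st,[wc(onz(c,ce,z)).round(3) for z in(.09,.12)])
# rays of hasp tip edge: extreme pts of biggest blob
ce,st=max(b,key=lambda x:x[1][4]); i=[j for j in range(1,l.max()+1) if (l==j).sum()==st[4]][0]
r=cv2.minAreaRect(np.argwhere(l==i)[:,::-1].astype(np.float32)); bx=cv2.boxPoints(r); print(bx.round())
for u in bx: print([wc(onz(c,u,z)).round(3) for z in(.0845,.13)])
# lid: project shut-lid top corners, and open-lid edge colour test in side view
for n,cc in(("scene",s),("side",d)):
    for x,y in((-.0625,.1075),(-.0625,-.1075),(.0625,.1075),(.0625,-.1075),(-.0365,-.05)):
        q=CC+EX*x+EY*y; u=proj(cc,[*q,.082]); print(n,x,y,u.round(1))
    cv2.imwrite(f"pics/{n}E.png",cc["pixels"][:,:,::-1])
```

```text
[-0.09037041 -0.04954913  0.19874504] 14.36288610847657 30.8 0.9033081407336028 [-0.44 -0.06 -0.02  2.01 -0.    1.19 -0.2 ]
[313.3 206.6] [ 283  159   61   88 2909] [array([-0.088, -0.054,  0.09 ]), array([-0.089, -0.043,  0.12 ])]
[[260. 192.]
 [339. 158.]
 [363. 213.]
 [284. 247.]]
[array([-0.13 , -0.044,  0.085]), array([-0.122, -0.029,  0.13 ])]
[array([-0.069, -0.016,  0.085]), array([-0.073, -0.007,  0.13 ])]
[array([-0.049, -0.061,  0.085]), array([-0.057, -0.043,  0.13 ])]
[array([-0.112, -0.091,  0.085]), array([-0.108, -0.068,  0.13 ])]
scene -0.0625 0.1075 [450.5 239. ]
scene -0.0625 -0.1075 [365.9 217.9]
scene 0.0625 0.1075 [441.6 272.2]
scene 0.0625 -0.1075 [350.3 247.4]
scene -0.0365 -0.05 [384.9 229.3]
side -0.0625 0.1075 [230.2 159.3]
side -0.0625 -0.1075 [269.4 193.3]
side 0.0625 0.1075 [267.3 148. ]
side 0.0625 -0.1075 [308.7 179.2]
side -0.0365 -0.05 [266.5 180.6]
```

>>> arm_command:
  series: "0.1 0 0 0.053 0; 0.1 0 0 0.054 0; 0.1 0 0 0.054 0; 0.1 0 0 0.054 0; 0.1 0 0.03 0 0; 0.1 0 0.03 0 0; 0.1 0 0.025 0 0; 0.1 0 0.025 0 0; 0.1 0 0.02 0 0; 0.1 0 0.02 0 0"

```text
clock: 32.2
position: [0.464, 0.1612, 0.1127]
ee_rot: [0.613, 0.79, -0.0, -0.0]
ft_force: [-2.1, -1.0, 1.2]
grip_width: 0.898
grasp_force: 1.3
```

>>> arm_command:
  series: "0.1 0 0.02 0 0; 0.1 0 0.02 0 0; 0.1 0 0.02 0 0; 0.1 0 0.01 0 0; 0.1 0 0 0 0; 0.1 0 0 -0.08 0; 0.1 0 0 -0.12 0; 0.5 0 0 0 0; 1 0 -0.01 0 0; 1 0 -0.01 0 0"

```text
clock: 33.45
position: [0.4821, 0.1658, 0.1915]
ee_rot: [0.613, 0.79, -0.001, -0.0]
ft_force: [-0.8, -0.1, -0.1]
grip_width: 0.262
grasp_force: 0.0
```

Run:
```python
from h import *
p,f,_,o=pose(); print(wc(p),f,o["clock"],o["grip_width"],o["ft_force"])
c=shot("wrist"); s=shot("scene")
for n,cc,a in(("w",c,60),("s",s,15)):
  b,l=blobs(cc,(15,110,50),(34,255,255),a,None if n=="w" else (340,180,460,310))
  for ce,st in b: print(n,ce.round(1),st)
for th in(20,45,70,90):
    t=np.radians(th); q=CC+EX*(-.0625+.062*np.cos(t))+EY*-.05; q=[*q,.0845+.062*np.sin(t)]; print(th,proj(c,q).round(),proj(s,q).round(1))
```

```text
[-0.01141806 -0.04945042  0.1914919 ] 14.36489881319447 33.45 0.26179665183243694 [-0.81610787 -0.13629584 -0.13731789]
w [266.5 207. ] [ 227  167   79   75 3639]
s [388.  221.7] [378 218  20   8  99]
20 [321. 213.] [382.3 229.3]
45 [300. 226.] [384.9 218.5]
70 [260. 235.] [387.9 208.6]
90 [223. 238.] [390.3 202.7]
```

>>> arm_command:
  series: "1 0 0.001 0 0; 1 0 0 0.03 0; 1 0 0 0.04 0; 1 0 0 0.04 0; 1 0 0 0.03 0; 1 0 0 0.025 0; 1 0 0 0.02 0; 1 0 0 0.012 0; 1 0 0 0.008 0; 1 0 0 0.005 0"

```text
clock: 34.8
position: [0.4835, 0.1663, 0.1087]
ee_rot: [0.613, 0.79, 0.0, 0.0]
ft_force: [-0.0, -0.0, 0.1]
grip_width: 0.008
grasp_force: 0.2
```

>>> arm_command:
  series: "1 0 0 0.003 0; 1 0 0 0.002 0; 1 0 0 0.001 0; 1 0 0 0.001 0; 1 0 0 0 0; 1 0 0 0 0; 1 0 0 0 0; 1 0 0 0 0; 1 0 0 0 0; 1 0 0 0 0"

```text
clock: 36.05
position: [0.4834, 0.1662, 0.1059]
ee_rot: [0.613, 0.79, 0.0, -0.0]
ft_force: [-0.2, -0.3, 0.1]
grip_width: -0.002
grasp_force: 0.2
```

>>> arm_command:
  series: "1 0 0 0.001 0; 1 0 0 0.001 0; 1 0 0 0.001 0; 1 0 0 0.001 0; 1 0 0 0.001 0; 1 0 0 0.001 0; 1 0 0 0 0; 1 0 0 0 0; 1 0 0 0 0; 1 0 0 0 0"

```text
clock: 37.3
position: [0.4835, 0.1662, 0.1045]
ee_rot: [0.613, 0.79, 0.0, 0.0]
ft_force: [-4.7, -1.6, 11.7]
grip_width: -0.002
grasp_force: 6.5
```

>>> arm_command:
  series: "1 0 0 -0.02 0; 1 0 0 -0.08 0; 1 0 0 -0.12 0; 1 0 0 -0.12 0; 1 0 0 -0.1 0; 1 0 0 0 0; 1 0 0 0 0; 1 0 0 0 0; 1 0 0 0 0; 1 0 0 0 0"

```text
clock: 38.55
position: [0.4833, 0.1662, 0.279]
ee_rot: [0.613, 0.79, -0.0, -0.0]
ft_force: [-0.4, -0.3, -0.3]
grip_width: 0.001
grasp_force: 0.0
```

Run:
```python
from h import *
p,f,_,o=pose(); print(wc(p),f,o["clock"],o["ft_force"])
c=shot("wrist"); s=shot("scene"); d=shot("side")
for n,cc,a,bx in(("w",c,60,None),("s",s,15,(340,180,460,310)),("d",d,10,(220,100,350,240))):
  b,l=blobs(cc,(15,110,50),(34,255,255),a,bx)
  for ce,st in b:
    print(n,ce.round(1),st, wc(onz(cc,ce,.086)).round(4), [wc(onz(cc,(u,ce[1]),.086)).round(3)[0] for u in(st[0],st[0]+st[2])])
  for x in(-.0625,-.0005):
    print(" exp",x,[proj(cc,[*(CC+EX*x+EY*y),.086]).round(1).tolist() for y in(-.068,-.032)])
# standing bushings and knobs: frame difference against earlier side view (after lifting brass), platter area
old=dict(np.load("sideD.npz"))["pixels"]; dd=cv2.absdiff(old,d["pixels"]).max(2); m=(dd>50).astype(np.uint8)
print("platter diff",m[205:330,280:430].sum(),"blackcase/master diff",m[190:225,340:400].sum(),m[215:250,240:275].sum())
old=dict(np.load("sceneD.npz"))["pixels"]; m=(cv2.absdiff(old,s["pixels"]).max(2)>50); print("scene platter diff",m[165:250,195:315].sum())
# lid end check: wood-brown columns above rim near lid location in scene
h=cv2.inRange(cv2.cvtColor(s["pixels"],cv2.COLOR_RGB2HSV),(5,120,60),(18,255,255))[170:310,335:465]; ys,xs=np.nonzero(h); print("wood rows",ys.min()+170,ys.max()+170,"cols",xs.min()+335,xs.max()+335)
```

```text
[-0.01013546 -0.04937084  0.27904501] 14.363288293384537 38.55 [-0.39407236 -0.3064566  -0.27770009]
w [280.4 172.5] [ 248  148   67   45 2202] [-0.0412 -0.0473  0.086 ] [np.float64(-0.074), np.float64(-0.006)]
 exp -0.0625 [[260.4, 191.8], [258.8, 157.5]]
 exp -0.0005 [[320.2, 192.0], [320.7, 157.7]]
s [386.3 227.3] [376 218  22  20 265] [-0.0405 -0.0479  0.086 ] [np.float64(-0.03), np.float64(-0.052)]
 exp -0.0625 [[380.9, 220.4], [394.7, 223.8]]
 exp -0.0005 [[374.0, 234.7], [388.4, 238.4]]
d [262.6 183.3] [251 173  30  27 328] [-0.0554 -0.0615  0.086 ] [np.float64(-0.081), np.float64(-0.015)]
 exp -0.0625 [[261.5, 185.2], [254.7, 179.3]]
 exp -0.0005 [[281.3, 178.4], [274.2, 172.7]]
platter diff 0 blackcase/master diff 0 68
scene platter diff 0
wood rows 218 296 cols 350 451
```

Run:
```python
from h import *
d=shot("side"); s=shot("scene"); o=dict(np.load("sideD.npz")); q=dict(np.load("sceneD.npz"))
def off(a,b,x0,y0,x1,y1):
    t=cv2.Canny(a[y0:y1,x0:x1],60,150); r=cv2.matchTemplate(cv2.Canny(b[y0-6:y1+6,x0-6:x1+6],60,150),t,cv2.TM_CCOEFF_NORMED); _,v,_,l=cv2.minMaxLoc(r); return v,l[0]-6,l[1]-6
print(off(o["pixels"],d["pixels"],246,221,272,249),off(q["pixels"],s["pixels"],339,198,358,226))
print(manip.hand_in())
```

```text
(0.7708514928817749, 0, 0) (0.7240118384361267, 0, 0)
the job is handed in; nothing more can be done
None
```

The job is handed in at about 38.6 s of the 72 s: the brass bushing is lying in the pocket, the lid is shut and the hasp is flat over the catch. The other three bushings are standing at rest, and the master and black case did not shift in the camera checks.

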